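Overhang the aluminium blank for filing

ROBOT

A 6-joint arm with a two-finger parallel gripper is mounted at the origin on the work surface. World frame = base frame: x ahead of the robot, y to its left, z up, the work surface at z = 0. Lengths are in m, angles in rad, forces in N, time in s.
With the tool pointing down it reaches from about 0.275 to 1 m from the base axis. Payload 8.4 kg.
Tool frame: the origin (TCP) lies at the very end of the fingers, on their centre line; the grasp point (between the pads) lies 19 mm behind it; z points along the fingers, y is the line along which they close (so a half turn about z gives the same grasp; the last joint's range is limited). The gripper opens to 85 mm and grips with 20 to 120 N. Pads are 22 mm wide; open, the fingers measure 114 mm over their backs; the gripper's body (76 mm by 85 mm) begins 54 mm behind the grasp point. The pads swing forward as they close: fully open they stand 13 mm farther back than shut.
Start: joints at [1.234, 0.353, 1.633, -0, 1.155, -0.002], TCP at [0.205, 0.59, 0.231] pointing down, gripper open.
Joint ranges: [-2.63, 2.63], [-0.92, 2.1], [0.06, 2.66], [-1.3, 4.44], [0, 2.69], [-3.02, 3.02]. Speed limits (rad/s): [2.22, 2.22, 2.79, 3.14, 3.14, 3.14].

INTERFACE

Orientations are given as a unit quaternion [x, y, z, w].
In Python, from cell import env gives the robot as it stands. The module is installed in compiled form; this text tells all that it offers.
- The arm moves only by the tool jog_arm, never from a script. Its argument "series" is a list of rows, each an object with "hand": the finger opening in cm, from 0 to 8.54; "slide": the shift along the tool's x, y, z in cm, a list of three; "rotation": the turn, a rotation vector about the tool's x, y, z in rad, a list of three. In form: [{"hand": hand, "slide": [tx, ty, tz], "rotation": [ax, ay, az]}, ...]. A call has 1 to 20 rows; each row is the pose to reach, as a shift and turn from the pose commanded when the call began, along the tool's axes at that moment; what a row does not reach only later rows make up. A row lasts 1/12 s, in which the tool goes at most 41.7 mm and 7.16 degrees, less where a joint would pass 70% of its speed; a pose out of reach is approached as far as the arm can. A call with a gripper value outside its range is refused whole. The fingers move at their own pace and stop on an object; "force" is the grip in N (left out, the last holds). Time passes only in rows, so rows that repeat a pose let the fingers close. It gives the time, the measured TCP pose, the force, the opening and the grip force at its end, in the units of the state.
- env.sense(): the state, without advancing time (a new reading comes with each control period).
- env.get_image(name): name is "scene" or "top"; returns a dict with "color" (420x560x3 uint8, red, green, blue), "fx", "fy", "cx", "cy" (pixels), "camera_from_world" (4x4, takes a point from world to camera coordinates). Camera axes: x right, y up, looking along -z (the intrinsics and any distortion apply to the point x, -y, -z); pixel columns grow to the right and rows downward; lengths in m; the calibration is good to about 2 mm. A picture is of the moment at which its call begins. There is no depth.
- env.finish_job(): hands the job in; it is judged then, once.
Trained networks look in a picture, given as the dict that the camera call returned (one of the last four; its "shot" number tells which), for a name from the list of things; names that differ only in an ending like _2 or _b are one class to them, and where a whole thing is asked for, a point or a joint stands for the part that bears it (a point fixed in the world has none). Each returns a list of dicts, best first, with "score" (0 to 1); they miss things now and then, are a little off and sometimes report something else, mostly with a low value. They report only what shows in the picture. A call takes as long as a camera call. They do not tell look-alikes from the thing itself.
- env.find_in(picture, target): "xy" ([column, row] as shares, 0 to 1, of the picture: columns of its width, rows of its height, amid what is visible of it).
The state is a dict: "t": time; "q": joint angles; "joint_velocities": joint speeds; "tau": joint torques, N m; "tcp_pos": TCP position; "tool_rot": TCP orientation; "contact_force": force on the tool from outside, world axes, zero at the start; "torque": the same for the moment, N m; "width": opening from 0.0 (shut) to 1.0 (fully open); "grip_force": force on a finger pad.
Only numpy, scipy, OpenCV 4.12 (cv2) and the standard library are available. Lean on these libraries where they do the work, as an engineer would, in place of code of your own. Each camera call takes 0.05 s, during which the arm holds its last target. There are 200 camera calls.

TASK

With the fingertips, swing the red stop at the end of the wooden ledge outward until it stands clear of the ledge's end, at about a right angle to where it blocks the way. Only then push the aluminium blank along the ledge until its blue edge overhangs the free end by about 40 mm, squarely, so that the edge can be filed. Never lift or tip the blank, and leave the other things where they are.

Things in the scene. Friction and masses are not known exactly. Their poses are not given: they have to be found in the camera images.
- ledge: fixed wooden ledge: deck x -60 to +60, y -170 to +170 mm, deck top 50 mm above the table; origin on the table under its centre. A fence at x +60 to +74 rises 10 mm above the deck. Both ends are open; the free end is the one at +y. The stop's post stands beside the deck at x -98 to -62, y +123 to +167 mm, 1 mm higher than the deck
- ledge_end (a point): middle of the top edge of the ledge's free end (ledge x 0, y +170 mm, z 50 mm); axes as the ledge's: +y points outward past the end
- stop (a joint): red bar 16 mm wide, 2 to 14 mm above the deck, on a vertical pivot at ledge x -80, y +145 mm. 0 rad: it reaches 106 mm from the pivot along the ledge's +x, across the deck (12 mm behind the pivot); positive: counter-clockwise from above, tip outward past the free end; 1.57 rad: along +y, beside the path. Turns to 1.9 rad, about 0.5 N at the knob; stays where left
- stop_knob (a point): centre of the top of the black upright knob on the stop, 85 mm from the pivot; knob 16 mm across, from 14 to 48 mm above the deck (its top 98 mm above the table)
- blank: flat aluminium plate lying on the deck, 90 mm (its x) by 140 mm (its y), 6 mm thick, about 0.2 kg, slides under 1 to 4 N; the last 12 mm on its +y side are blue. Origin at the centre of its underside, +y towards the free end, at most slightly skew at the start
- blank_edge (a point): middle of the blank's blue +y end face, 70 mm from its centre and 3 mm above its underside
- tray: shallow open steel chip tray, 130 x 90 mm, 25 mm high, on the table below the ledge's free end; origin at the centre of its underside; bystander
- wrench: steel wrench, 170 mm long, flat on the table in front of (-x of) the ledge; bystander
- sockets: white three-socket block, 50 x 160 mm, 32 mm high, on the table behind (+x of) the ledge; origin at the centre of its underside; bystander
- filler: small yellow tin, 72 mm across, 60 mm high, standing on the table on the robot's right, beyond the ledge's -y end; origin at the centre of its underside; bystander
- hammer: hammer with orange handle, 300 mm long, lying on the table on the robot's right; bystander
Not all that is in view belongs to the job. There is more than one size of the blank; the job needs the smallest.

How it is judged:
By the outcome, as a careful person would: the job done as asked, in the order asked, and still so for the second after the job is handed in, with the robot touching nothing.
It also fails if it takes over 64 s, if anything falls off the work surface, if the arm or the gripper's body presses on something with over 40 N, if the wrist force passes 120 N, or if a joint passes its speed limit or range.

## Working session

There is one attempt and no reset: what is moved stays moved. The work goes in short steps, Python scripts to look and compute and a tool call to move; the robot and the scene stay as the last step left them, time stands still between calls to the robot, and variables do not carry over. Pictures are saved under pics/ and viewed, at most 13 in all, crops included, and the job is handed in when it is done.

Besides the shell and the picture viewer there is one more tool, called after "Emit:" by a JSON object that holds its "fn" and its "kwargs". jog_arm: Moves the arm, as the interface text tells. Its arguments: {"type":"object","properties":{"series":{"type":"array","items":{"type":"object","properties":{"hand":{"type":"number"},"slide":{"type":"array","items":{"type":"number"}},"rotation":{"type":"array","items":{"type":"number"}}}}},"force":{"type":"number"}},"required":["series"]}

```bash
mkdir -p pics
cat > h.py <<'E'
import numpy as np, cv2
from cell import env
def shot(n,f):
    p=env.get_image(n); cv2.imwrite(f'pics/{f}.png',cv2.cvtColor(p['color'],cv2.COLOR_RGB2BGR)); return p
def ray(p,uv,z):
    T=np.array(p['camera_from_world']);R=T[:3,:3];c=-R.T@T[:3,3]
    d=R.T@np.array([(uv[0]-p['cx'])/p['fx'],-(uv[1]-p['cy'])/p['fy'],-1.])
    return c+d*(z-c[2])/d[2]
def proj(p,X):
    T=np.array(p['camera_from_world']);c=T[:3,:3]@np.array(X)+T[:3,3]
    return np.array([p['cx']+p['fx']*c[0]/-c[2],p['cy']-p['fy']*c[1]/-c[2]])
E
python3 - <<'E'
from h import *
for n in ['scene','top']:
    p=shot(n,n+'0'); print(n,p.keys(),p['fx'],p['cx'],p['cy'])
    T=np.array(p['camera_from_world']);print(-T[:3,:3].T@T[:3,3])
    for t,z in [('ledge',.05),('stop',.06),('stop_knob',.098),('blank',.056),('blank_edge',.053),('ledge_end',.05),('tray',.01),('wrench',0),('sockets',.03),('filler',.06),('hammer',.01)]:
        for d in env.find_in(p,t)[:4]:
            uv=np.array(d['xy'])*[560,420]; print(t,round(d['score'],2),uv.round(),ray(p,uv,z).round(3))
s=env.sense();print(s['t'],s['tcp_pos'],s['tool_rot'],s['width'])
E
```

```text
scene dict_keys(['color', 'fx', 'fy', 'cx', 'cy', 'camera_from_world', 'shot']) 402.6931698764453 276.7912940497863 212.08519440067832
[1.17430839 0.07992604 0.888201  ]
ledge 0.95 [328. 261.] [0.578 0.067 0.05 ]
stop 0.82 [366. 236.] [0.486 0.154 0.06 ]
stop_knob 0.51 [366. 240.] [0.529 0.15  0.098]
blank 0.86 [240. 179.] [ 0.348 -0.232  0.056]
blank 0.69 [294. 242.] [ 0.542 -0.027  0.056]
blank 0.56 [388. 200.] [0.337 0.202 0.056]
blank_edge 0.97 [237. 185.] [ 0.371 -0.234  0.053]
blank_edge 0.9 [295. 243.] [ 0.545 -0.025  0.053]
blank_edge 0.64 [329. 261.] [0.581 0.069 0.053]
blank_edge 0.58 [387. 197.] [0.324 0.2   0.053]
ledge_end 0.65 [325. 261.] [0.581 0.06  0.05 ]
tray 0.62 [405. 266.] [0.523 0.264 0.01 ]
tray 0.49 [146. 223.] [ 0.536 -0.461  0.01 ]
wrench 0.66 [287. 210.] [ 0.389 -0.078 -0.   ]
wrench 0.19 [362. 243.] [0.463 0.15  0.   ]
sockets 0.65 [303. 295.] [0.677 0.022 0.03 ]
filler 0.63 [174. 244.] [ 0.622 -0.328  0.06 ]
top dict_keys(['color', 'fx', 'fy', 'cx', 'cy', 'camera_from_world', 'shot']) 442.33202457482184 277.7390997832565 213.2396727583969
[ 0.37436752 -0.
[... 322 characters left out ...]
[ 0.544 -0.013  0.053]
blank_edge 0.73 [348. 294.] [ 0.299 -0.245  0.053]
blank_edge 0.49 [382. 172.] [ 0.587 -0.328  0.053]
ledge_end 0.75 [215. 190.] [0.54 0.07 0.05]
tray 0.88 [141. 207.] [0.502 0.26  0.01 ]
tray 0.44 [181. 210.] [0.496 0.16  0.01 ]
wrench 0.66 [180. 206.] [0.506 0.166 0.   ]
wrench 0.64 [274. 250.] [ 0.399 -0.071  0.   ]
sockets 0.65 [238. 144.] [0.66  0.021 0.03 ]
sockets 0.47 [380. 169.] [ 0.6   -0.329  0.03 ]
filler 0.93 [383. 171.] [ 0.589 -0.328  0.06 ]
hammer 0.75 [432. 206.] [ 0.515 -0.459  0.01 ]
hammer 0.2 [383. 172.] [ 0.598 -0.341  0.01 ]
1.2 [0.20536201 0.59030216 0.23128093] [ 1.66609327e-01  9.86022988e-01 -8.69437943e-06 -4.29258479e-06] 1.0012800107956639
```

Run:
```python
import cv2
a=cv2.imread('pics/top0.png');cv2.imwrite('pics/top0c.png',cv2.resize(a[130:260,120:310],None,fx=4,fy=4,interpolation=cv2.INTER_CUBIC))
```

```text
(no output)
```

View pics/top0.png

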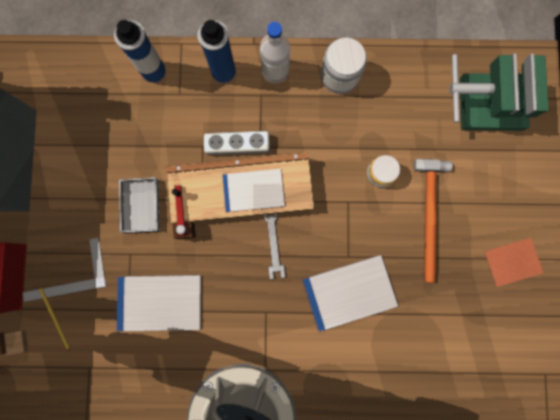

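View pics/top0c.png

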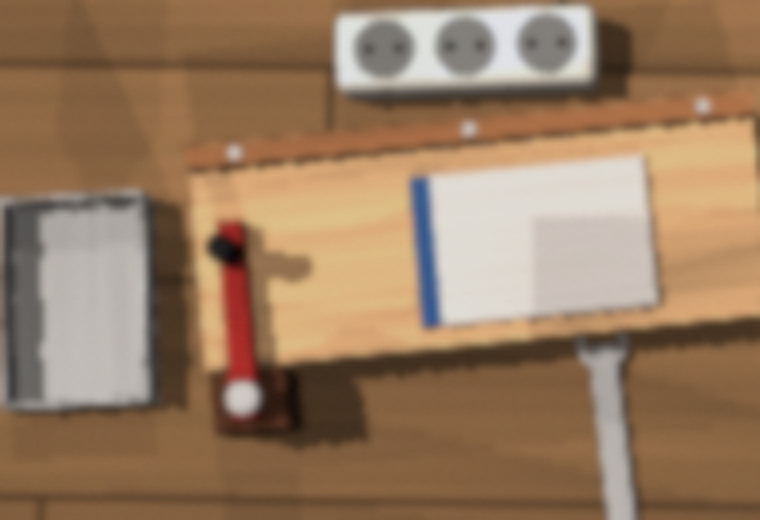

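View pics/scene0.png

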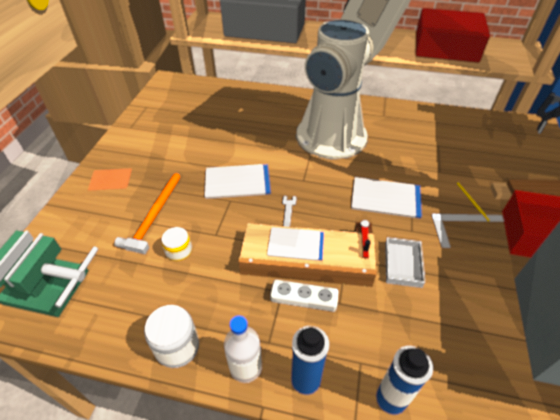

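The top view shows three plates: on the ledge (253,190), and larger ones on the table at (160,303) and (350,292). The one on the ledge is the smallest and is the right one. The stop pivot is at (180,229), its knob at about (177,191), and the blue edge faces the stop.

```bash
cat > m.py <<'E'
from h import *
p=env.get_image('top')
f=lambda c,z: ray(p,[(c[0]+.5)/4-.5+120,(c[1]+.5)/4-.5+130],z)
B=[f(c,.056)[:2] for c in [(412,178),(645,155),(660,303),(427,327)]]
print('blank',np.round(B,4),np.mean(B,0),[np.linalg.norm(B[i]-B[i-1]).round(4) for i in range(4)])
e=(B[0]+B[3]-B[1]-B[2]);print('blank yaw of +y',np.degrees(np.arctan2(e[1],e[0])))
D=[f(c,.05)[:2] for c in [(190,174),(755,118),(765,318),(205,371)]]
print('deck',np.round(D,4),[np.linalg.norm(D[i]-D[i-1]).round(4) for i in range(4)])
e=(D[0]+D[3]-D[1]-D[2]);print('deck yaw of +y',np.degrees(np.arctan2(e[1],e[0])),np.mean(D,0))
print('pivot',f((242,398),.066),'tip',f((231,222),.064),'knobtop',f((218,246),.098))
E
python3 m.py
python3 - <<'E'
import cv2
a=cv2.imread('pics/top0.png');cv2.imwrite('pics/top0d.png',cv2.resize(a[145:235,160:325],None,fx=4.8,fy=4.8,interpolation=cv2.INTER_CUBIC))
E
```

```text
blank [[ 0.5783  0.0531]
 [ 0.5938 -0.0858]
 [ 0.5049 -0.0957]
 [ 0.4889  0.0419]] [ 0.54147921 -0.02161716] [np.float64(0.09), np.float64(0.1397), np.float64(0.0895), np.float64(0.1385)]
blank yaw of +y 96.50446003315488
deck [[ 0.5803  0.1873]
 [ 0.6185 -0.1517]
 [ 0.4974 -0.1583]
 [ 0.4618  0.1737]] [np.float64(0.1193), np.float64(0.3411), np.float64(0.1213), np.float64(0.3339)]
deck yaw of +y 96.27958667984906 [0.53949698 0.01275974]
pivot [0.44488982 0.14757829 0.066     ] tip [0.54905679 0.15827538 0.064     ] knobtop [0.52935294 0.15718313 0.098     ]
```

View pics/top0d.png

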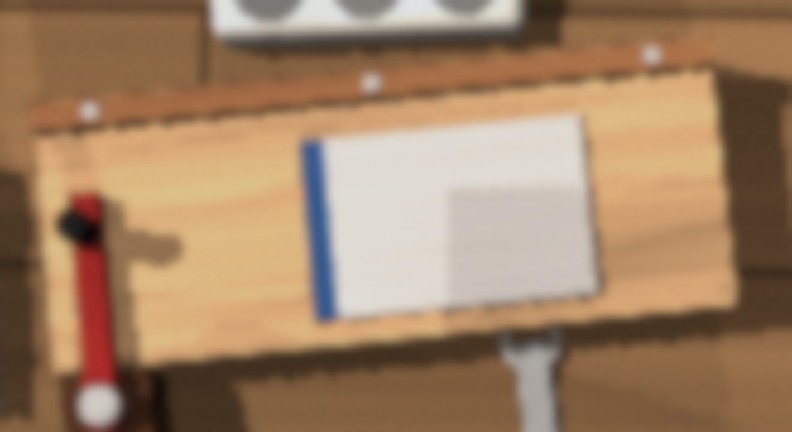

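Emit:
{"fn": "jog_arm", "kwargs": {"series": [{"hand": 0, "slide": [-4, -2.7, 0], "rotation": [0, 0, 0.11]}, {"hand": 0, "slide": [-8, -5.5, 0], "rotation": [0, 0, 0.22]}, {"hand": 0, "slide": [-11.5, -8, 0], "rotation": [0, 0, 0.33]}, {"hand": 0, "slide": [-15, -10.5, 0], "rotation": [0, 0, 0.44]}, {"hand": 0, "slide": [-18, -12.5, 0.5], "rotation": [0, 0, 0.55]}, {"hand": 0, "slide": [-21, -14.5, 1], "rotation": [0, 0, 0.66]}, {"hand": 0, "slide": [-24, -16.6, 1.5], "rotation": [0, 0, 0.77]}, {"hand": 0, "slide": [-27, -18.6, 2], "rotation": [0, 0, 0.88]}, {"hand": 0, "slide": [-30, -20.7, 2.5], "rotation": [0, 0, 0.99]}, {"hand": 0, "slide": [-33, -22.8, 3], "rotation": [0, 0, 1.1]}, {"hand": 0, "slide": [-36, -24.9, 4], "rotation": [0, 0, 1.126]}, {"hand": 0, "slide": [-39, -27, 5], "rotation": [0, 0, 1.126]}, {"hand": 0, "slide": [-42, -29, 6], "rotation": [0, 0, 1.126]}, {"hand": 0, "slide": [-44.5, -30.7, 7], "rotation": [0, 0, 1.126]}, {"hand": 0, "slide": [-46.6, -32.2, 8], "rotation": [0, 0, 1.126]}, {"hand": 0, "slide": [-46.6, -32.2, 8], "rotation": [0, 0, 1.126]}, {"hand": 0, "slide": [-46.6, -32.2, 8], "rotation": [0, 0, 1.126]}, {"hand": 0, "slide": [-46.6, -32.2, 8], "rotation": [0, 0, 1.126]}, {"hand": 0, "slide": [-46.6, -32.2, 8], "rotation": [0, 0, 1.126]}]}}

```text
t: 2.83
tcp_pos: [0.5393, 0.1339, 0.1517]
tool_rot: [0.667, 0.745, 0.0, 0.0]
contact_force: [-0.4, 0.2, -0.4]
width: 0.002
grip_force: 0.0
```

```bash
cat >> h.py <<'E'
L=np.array([.5403,.0123]);a=np.radians(6.3);RL=np.array([[np.cos(a),-np.sin(a)],[np.sin(a),np.cos(a)]])
toL=lambda w:(np.array(w[:2])-L)@RL*1000
toW=lambda l,z:np.r_[RL@(np.array(l)/1000)+L,z]
E
python3 - <<'E'
from h import *
p=shot('scene','s1'); im=cv2.imread('pics/s1.png')
s=env.sense();c=toL(s['tcp_pos']);print('tcp ledge',c)
for n,q in dict(end=(0,170,.05),piv=(-80,145,.064),knob=(5,145,.098),fin=(12.5,120,.075),cnr=(60,170,.05),cnr2=(60,-170,.05)).items():
    u=proj(p,toW(q[:2],q[2]));print(n,u.round(1)); cv2.circle(im,tuple(int(v) for v in u.round()),1,(0,255,0),-1)
cv2.imwrite('pics/s1c.png',cv2.resize(im[180:310,230:430],None,fx=4,fy=4,interpolation=cv2.INTER_CUBIC))
for d in [0,15,30,45,60,75,92]:
    t=np.radians(d);b=np.radians(d-5.4)
    f=np.array([-80,145])+85.4*np.array([np.cos(b),np.sin(b)])+[14.5-7*np.cos(t),-11+5*np.sin(t)]
    print(d,f.round(1),'slide cm x,y',((f-c)[::-1]/10).round(2))
E
```

```text
tcp ledge [ 12.42520538 121.15942559]
end [375.5 251.2]
piv [365.6 223.1]
knob [368.7 240.4]
fin [357.2 247.5]
cnr [376.5 270.8]
cnr2 [240.6 258.1]
0 [ 12.5 126. ] slide cm x,y [0.48 0.01]
15 [ 11.9 149.5] slide cm x,y [ 2.84 -0.05]
30 [  6.1 172.1] slide cm x,y [ 5.09 -0.63]
45 [ -4.6 192. ] slide cm x,y [ 7.08 -1.71]
60 [-19.5 207.9] slide cm x,y [ 8.68 -3.2 ]
75 [-37.5 218.9] slide cm x,y [ 9.77 -5.  ]
92 [-60.2 224.2] slide cm x,y [10.31 -7.26]
```

View pics/s1c.png

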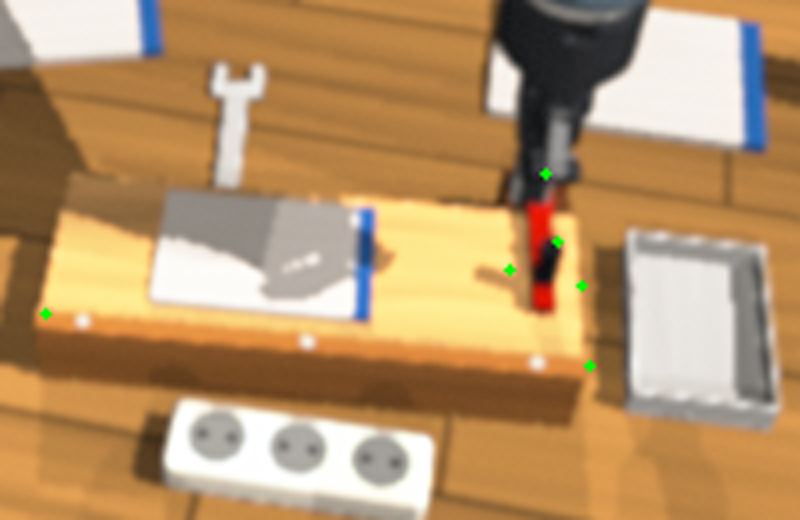

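The picture agrees with the model: the knob projects to (369,240), the closed fingers stand above the deck between blank and stop, and the way down is free.

Emit:
{"fn": "jog_arm", "kwargs": {"series": [{"hand": 0, "slide": [-0.6, 0, 2.5], "rotation": [0, 0, 0]}, {"hand": 0, "slide": [-0.6, 0, 5], "rotation": [0, 0, 0]}, {"hand": 0, "slide": [-0.6, 0, 7.5], "rotation": [0, 0, 0]}, {"hand": 0, "slide": [-0.6, 0, 7.5], "rotation": [0, 0, 0]}, {"hand": 0, "slide": [0.5, 0, 7.5], "rotation": [0, 0, 0]}, {"hand": 0, "slide": [1.3, 0, 7.5], "rotation": [0, 0, 0]}, {"hand": 0, "slide": [2.1, 0, 7.5], "rotation": [0, 0, 0]}, {"hand": 0, "slide": [2.8, 0, 7.5], "rotation": [0, 0, 0]}, {"hand": 0, "slide": [3.6, -0.2, 7.5], "rotation": [0, 0, 0]}, {"hand": 0, "slide": [4.4, -0.4, 7.5], "rotation": [0, 0, 0]}, {"hand": 0, "slide": [5.1, -0.6, 7.5], "rotation": [0, 0, 0]}, {"hand": 0, "slide": [5.1, -0.6, 7.5], "rotation": [0, 0, 0]}]}}

```text
t: 3.88
tcp_pos: [0.5275, 0.1844, 0.0765]
tool_rot: [0.667, 0.745, 0.0, -0.0]
contact_force: [0.4, 0.7, 0.1]
width: -0.001
grip_force: 0.0
```

Run:
```python
from h import *
p=shot('scene','s2'); im=cv2.imread('pics/s2.png'); print(env.sense()['tcp_pos'],toL(env.sense()['tcp_pos']))
cv2.imwrite('pics/s2c.png',cv2.resize(im[180:310,280:430],None,fx=4,fy=4,interpolation=cv2.INTER_CUBIC))
```

```text
[0.52769478 0.183848   0.07639291] [  6.29560555 171.89523556]
```

View pics/s2c.png

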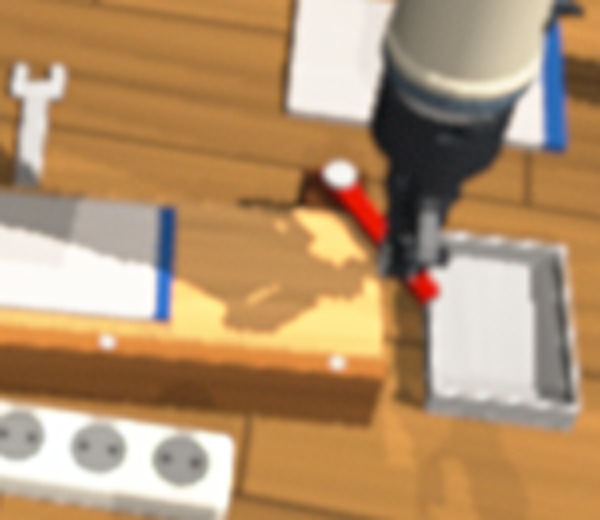

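The stop is turning (about 30-35°), with its tip now past the ledge end at about (385,253). I continue along the arc.

Emit:
{"fn": "jog_arm", "kwargs": {"series": [{"hand": 0, "slide": [0.7, -0.3, 0], "rotation": [0, 0, 0]}, {"hand": 0, "slide": [1.4, -0.7, 0], "rotation": [0, 0, 0]}, {"hand": 0, "slide": [2.0, -1.1, 0], "rotation": [0, 0, 0]}, {"hand": 0, "slide": [2.6, -1.6, 0], "rotation": [0, 0, 0]}, {"hand": 0, "slide": [3.1, -2.1, 0], "rotation": [0, 0, 0]}, {"hand": 0, "slide": [3.6, -2.6, 0], "rotation": [0, 0, 0]}, {"hand": 0, "slide": [4.0, -3.2, 0], "rotation": [0, 0, 0]}, {"hand": 0, "slide": [4.4, -3.8, 0], "rotation": [0, 0, 0]}, {"hand": 0, "slide": [4.7, -4.4, 0], "rotation": [0, 0, 0]}, {"hand": 0, "slide": [4.9, -5.1, 0], "rotation": [0, 0, 0]}, {"hand": 0, "slide": [5.1, -5.8, 0], "rotation": [0, 0, 0]}, {"hand": 0, "slide": [5.2, -6.6, 0], "rotation": [0, 0, 0]}, {"hand": 0, "slide": [5.2, -6.6, 0], "rotation": [0, 0, 0]}, {"hand": 0, "slide": [5.2, -5.6, 0], "rotation": [0, 0, 0]}, {"hand": 0, "slide": [5.2, -4.6, -1], "rotation": [0, 0, 0]}, {"hand": 0, "slide": [5.2, -3.6, -4], "rotation": [0, 0, 0]}, {"hand": 0, "slide": [5.2, -2.6, -8], "rotation": [0, 0, 0]}, {"hand": 0, "slide": [5.2, -2.6, -8.5], "rotation": [0, 0, 0]}]}}

```text
t: 5.43
tcp_pos: [0.5024, 0.2336, 0.1674]
tool_rot: [0.667, 0.745, 0.005, 0.002]
contact_force: [0.7, 1.5, 0.9]
width: -0.0
grip_force: 0.0
```

Run:
```python
from h import *
p=shot('scene','s3'); im=cv2.imread('pics/s3.png'); s=env.sense();print(s['tcp_pos'],toL(s['tcp_pos']),s['q'])
for d in (85,90,95):
  t=np.radians(d)
  for r,z in((106,.064),(85,.098)): print(d,r,((proj(p,toW([-80+r*np.cos(t),145+r*np.sin(t)],z))-[280,180])*4).round())
cv2.imwrite('pics/s3c.png',cv2.resize(im[180:310,280:430],None,fx=4,fy=4,interpolation=cv2.INTER_CUBIC))
```

```text
[0.50118073 0.23327772 0.16595791] [-14.63419065 223.93595106] [ 4.32987336e-01  3.10964245e-01  1.85669954e+00 -1.33369003e-04
  9.65090991e-01  3.23748991e-01]
85 106 [505. 197.]
85 85 [484. 158.]
90 106 [504. 186.]
90 85 [483. 150.]
95 106 [502. 176.]
95 85 [482. 141.]
```

View pics/s3c.png

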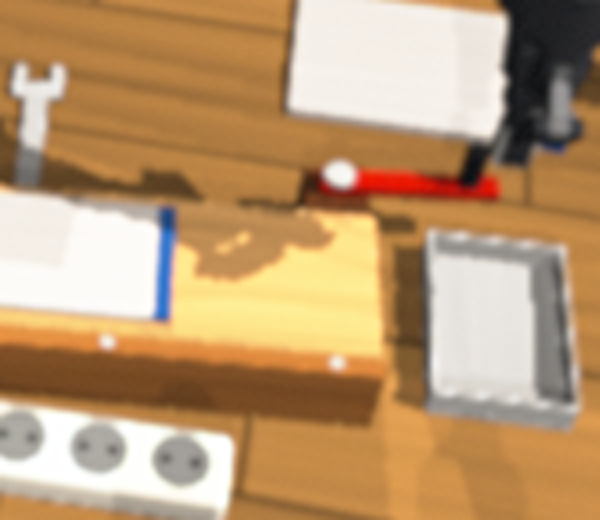

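The stop now stands at about 90°: its tip is at crop (498,186), where (504,186) was predicted. Now I go behind the blank.

Emit:
{"fn": "jog_arm", "kwargs": {"series": [{"hand": 5, "slide": [-3, 0.1, 0], "rotation": [0, 0, 0]}, {"hand": 5, "slide": [-6, 0.2, 0], "rotation": [0, 0, 0]}, {"hand": 5, "slide": [-9, 0.3, 0], "rotation": [0, 0, 0]}, {"hand": 5, "slide": [-12, 0.4, 0], "rotation": [0, 0, 0]}, {"hand": 5, "slide": [-15, 0.5, 0], "rotation": [0, 0, 0]}, {"hand": 5, "slide": [-18, 0.6, 0], "rotation": [0, 0, 0]}, {"hand": 5, "slide": [-21, 0.7, 0], "rotation": [0, 0, 0]}, {"hand": 5, "slide": [-24, 0.8, 0], "rotation": [0, 0, 0]}, {"hand": 5, "slide": [-27, 0.9, 0], "rotation": [0, 0, 0]}, {"hand": 5, "slide": [-30, 1, 0], "rotation": [0, 0, 0]}, {"hand": 5, "slide": [-33, 1.2, 0], "rotation": [0, 0, 0]}, {"hand": 5, "slide": [-35.9, 1.3, 0], "rotation": [0, 0, 0]}, {"hand": 5, "slide": [-35.9, 1.3, 3], "rotation": [0, 0, 0]}, {"hand": 5, "slide": [-35.9, 1.3, 6], "rotation": [0, 0, 0]}, {"hand": 5, "slide": [-35.9, 1.3, 9], "rotation": [0, 0, 0]}, {"hand": 5, "slide": [-35.9, 1.3, 9.5], "rotation": [0, 0, 0]}, {"hand": 5, "slide": [-35.9, 1.3, 9.5], "rotation": [0, 0, 0]}, {"hand": 5, "slide": [-35.9, 1.3, 9.5], "rotation": [0, 0, 0]}]}}

```text
t: 6.98
tcp_pos: [0.5492, -0.1236, 0.0665]
tool_rot: [0.667, 0.745, -0.0, -0.0]
contact_force: [-0.7, -0.7, 0.5]
width: 0.587
grip_force: 0.0
```

Run:
```python
from h import *
p=shot('scene','s4'); im=cv2.imread('pics/s4.png'); s=env.sense();print(s['tcp_pos'],toL(s['tcp_pos']),s['contact_force'])
cv2.imwrite('pics/s4c.png',cv2.resize(im[180:310,220:370],None,fx=4,fy=4,interpolation=cv2.INTER_CUBIC))
```

```text
[ 0.54987834 -0.1236532   0.06738377] [  -5.39823047 -136.18324912] [ 0.79854648  0.07226433 -0.03001325]
```

View pics/s4c.png

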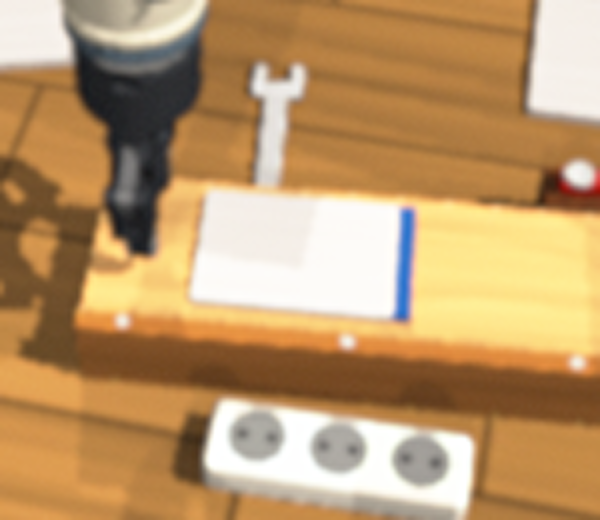

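The fingers stand behind the blank over the deck, clear of it. I feel for the deck.

Emit:
{"fn": "jog_arm", "kwargs": {"series": [{"hand": 5, "slide": [0, 0.3, 0.6], "rotation": [0, 0, 0]}, {"hand": 5, "slide": [0, 0.3, 1.2], "rotation": [0, 0, 0]}, {"hand": 5, "slide": [0, 0.3, 1.5], "rotation": [0, 0, 0]}, {"hand": 5, "slide": [0, 0.3, 1.6], "rotation": [0, 0, 0]}, {"hand": 5, "slide": [0, 0.3, 1.6], "rotation": [0, 0, 0]}]}}

```text
t: 7.45
tcp_pos: [0.5517, -0.123, 0.0501]
tool_rot: [0.667, 0.745, -0.0, -0.0]
contact_force: [0.2, 0.3, 0.2]
width: 0.587
grip_force: 0.0
```

Emit:
{"fn": "jog_arm", "kwargs": {"series": [{"hand": 5, "slide": [0, 0, 0.1], "rotation": [0, 0, 0]}, {"hand": 5, "slide": [0, 0, 0.2], "rotation": [0, 0, 0]}, {"hand": 5, "slide": [0, 0, 0.2], "rotation": [0, 0, 0]}]}}

```text
t: 7.7
tcp_pos: [0.5518, -0.1231, 0.0482]
tool_rot: [0.667, 0.745, -0.0, -0.0]
contact_force: [-0.1, 0.5, 0.8]
width: 0.583
grip_force: 0.0
```

Emit:
{"fn": "jog_arm", "kwargs": {"series": [{"hand": 5, "slide": [0, 0, 0.1], "rotation": [0, 0, 0]}, {"hand": 5, "slide": [0, 0, 0.2], "rotation": [0, 0, 0]}, {"hand": 5, "slide": [0, 0, 0.2], "rotation": [0, 0, 0]}]}}

```text
t: 7.95
tcp_pos: [0.5521, -0.1232, 0.047]
tool_rot: [0.667, 0.745, 0.0, 0.0]
contact_force: [-2.3, 0.8, 9.1]
width: 0.582
grip_force: 4.7
```

Emit:
{"fn": "jog_arm", "kwargs": {"series": [{"hand": 5, "slide": [0, 0, 0.1], "rotation": [0, 0, 0]}, {"hand": 5, "slide": [0, 0, 0.1], "rotation": [0, 0, 0]}]}}

```text
t: 8.12
tcp_pos: [0.5521, -0.1232, 0.0469]
tool_rot: [0.667, 0.745, 0.0, 0.0]
contact_force: [-6.7, 0.7, 20.4]
width: 0.585
grip_force: 10.5
```

Deck contact comes at TCP z ≈ 0.047. I raise by 4 mm from the command (2 mm clear) and push, stopping short at first.

Emit:
{"fn": "jog_arm", "kwargs": {"series": [{"hand": 5, "slide": [0, 0, -0.4], "rotation": [0, 0, 0]}, {"hand": 5, "slide": [0, 0, -0.4], "rotation": [0, 0, 0]}, {"hand": 5, "slide": [0.8, 0, -0.4], "rotation": [0, 0, 0]}, {"hand": 5, "slide": [1.5, 0, -0.4], "rotation": [0, 0, 0]}, {"hand": 5, "slide": [1.9, 0, -0.4], "rotation": [0, 0, 0]}, {"hand": 5, "slide": [2.3, 0, -0.4], "rotation": [0, 0, 0]}, {"hand": 5, "slide": [2.7, 0, -0.4], "rotation": [0, 0, 0]}, {"hand": 5, "slide": [3.2, 0, -0.4], "rotation": [0, 0, 0]}, {"hand": 5, "slide": [3.7, 0, -0.4], "rotation": [0, 0, 0]}, {"hand": 5, "slide": [4.2, 0, -0.4], "rotation": [0, 0, 0]}, {"hand": 5, "slide": [4.7, 0, -0.4], "rotation": [0, 0, 0]}, {"hand": 5, "slide": [5.2, 0, -0.4], "rotation": [0, 0, 0]}, {"hand": 5, "slide": [5.7, 0, -0.4], "rotation": [0, 0, 0]}, {"hand": 5, "slide": [6.2, 0, -0.4], "rotation": [0, 0, 0]}, {"hand": 5, "slide": [6.7, 0, -0.4], "rotation": [0, 0, 0]}, {"hand": 5, "slide": [7.0, 0, -0.4], "rotation": [0, 0, 0]}, {"hand": 5, "slide": [7.0, 0, -0.4], "rotation": [0, 0, 0]}]}}

```text
t: 9.53
tcp_pos: [0.5441, -0.0529, 0.0493]
tool_rot: [0.667, 0.745, 0.0, -0.0]
contact_force: [-0.4, 0.5, -0.8]
width: 0.585
grip_force: 0.0
```

```bash
cat > b.py <<'E'
from h import *
import sys
p=shot('scene',sys.argv[1]); s=env.sense();print(s['t'],s['tcp_pos'],toL(s['tcp_pos']),s['contact_force'])
im=p['color']; hsv=cv2.cvtColor(im,cv2.COLOR_RGB2HSV)
m=cv2.inRange(hsv,(100,110,40),(130,255,255))
n,lab,st,ce=cv2.connectedComponentsWithStats(m)
for i in range(1,n):
    if st[i,4]<25: continue
    q=toL(ray(p,ce[i],.056))
    if abs(q[0])<60 and -100<q[1]<280:
        ys,xs=np.where(lab==i); P=np.array([toL(ray(p,(x,y),.056)) for x,y in zip(xs,ys)])
        k=np.polyfit(P[:,0],P[:,1],1)
        print('blue strip centre',q.round(1),'x',P[:,0].min().round(1),P[:,0].max().round(1),'y',P[:,1].min().round(1),P[:,1].max().round(1),'slope deg',np.degrees(np.arctan(k[0])).round(2),'px',st[i])
E
python3 b.py s5
```

```text
9.5833 [ 0.54415448 -0.05318705  0.04930769] [ -3.35497053 -65.51454044] [-0.32906006 -0.40540668  0.42607741]
blue strip centre [-0.2 78.7] x -38.5 45.0 y 75.9 81.7 slope deg -0.29 px [339 235   3  27  69]
```

The blank slides squarely (slope −0.3°), with its front edge at about y = 85. I continue to about 25 mm of overhang, then measure.

Emit:
{"fn": "jog_arm", "kwargs": {"series": [{"hand": 5, "slide": [0.3, 0, 0], "rotation": [0, 0, 0]}, {"hand": 5, "slide": [0.8, 0, 0], "rotation": [0, 0, 0]}, {"hand": 5, "slide": [1.4, 0, 0], "rotation": [0, 0, 0]}, {"hand": 5, "slide": [2.0, 0, 0], "rotation": [0, 0, 0]}, {"hand": 5, "slide": [2.6, 0, 0], "rotation": [0, 0, 0]}, {"hand": 5, "slide": [3.2, 0, 0], "rotation": [0, 0, 0]}, {"hand": 5, "slide": [3.8, 0, 0], "rotation": [0, 0, 0]}, {"hand": 5, "slide": [4.4, 0, 0], "rotation": [0, 0, 0]}, {"hand": 5, "slide": [5.0, 0, 0], "rotation": [0, 0, 0]}, {"hand": 5, "slide": [5.6, 0, 0], "rotation": [0, 0, 0]}, {"hand": 5, "slide": [6.2, 0, 0], "rotation": [0, 0, 0]}, {"hand": 5, "slide": [6.8, 0, 0], "rotation": [0, 0, 0]}, {"hand": 5, "slide": [7.4, 0, 0], "rotation": [0, 0, 0]}, {"hand": 5, "slide": [8.0, 0, 0], "rotation": [0, 0, 0]}, {"hand": 5, "slide": [8.6, 0, 0], "rotation": [0, 0, 0]}, {"hand": 5, "slide": [9.2, 0, 0], "rotation": [0, 0, 0]}, {"hand": 5, "slide": [9.8, 0, 0], "rotation": [0, 0, 0]}, {"hand": 5, "slide": [10.4, 0, 0], "rotation": [0, 0, 0]}, {"hand": 5, "slide": [10.9, 0, 0], "rotation": [0, 0, 0]}, {"hand": 5, "slide": [10.9, 0, 0], "rotation": [0, 0, 0]}]}}

```text
t: 11.25
tcp_pos: [0.532, 0.0558, 0.0492]
tool_rot: [0.667, 0.745, 0.0, -0.0]
contact_force: [0.1, 0.2, -0.1]
width: 0.585
grip_force: 0.0
```

```bash
python3 b.py s6
python3 - <<'E'
import sys;sys.path.insert(0,'.')
import os;os.chdir('.')
from h import *
p=shot('top','t6')
im=cv2.imread('pics/s6.png');t=cv2.imread('pics/t6.png')
A=cv2.resize(im[195:295,300:430],None,fx=6,fy=6,interpolation=cv2.INTER_CUBIC)
cv2.imwrite('pics/s6c.png',A)
cv2.imwrite('pics/t6c.png',cv2.resize(t[140:240,120:250],None,fx=6,fy=6,interpolation=cv2.INTER_CUBIC))
E
```

```text
11.3 [0.53206992 0.05540942 0.04921021] [-3.44979232 43.75220257] [ 0.15801452  0.04153869 -0.54340613]
blue strip centre [  6.3 189.4] x -43.8 47.8 y 184.8 194.2 slope deg 0.03 px [382 237   5  30 103]
```

View pics/s6c.png

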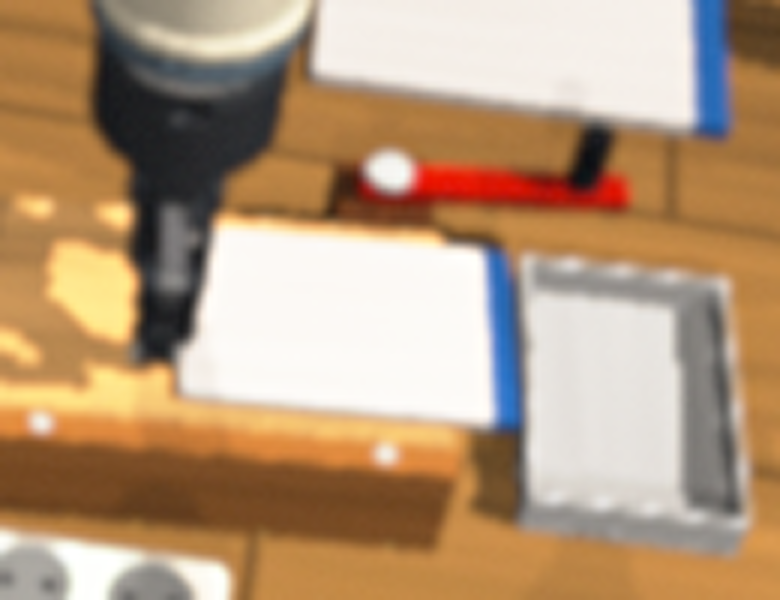

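The blank is square and lies flat, with its blue edge at crop x 510-520 and the ledge end at crop (442,238)/(462,437). The stop and the other things are unaffected. I check the overhang.

Run:
```python
from h import *
p=env.get_image('scene')
f=lambda c,z: toL(ray(p,[(c[0]+.5)/6-.5+300,(c[1]+.5)/6-.5+195],z)).round(1)
print('deck corner',f((442,238),.05),'fence top corner',f((462,437),.06),f((458,460),.05))
print('blue',f((511,249),.056),f((521,428),.056))
```

```text
deck corner [-55.5 166.6] fence top corner [ 56.9 168.5] [ 61.5 168.4]
blue [-47.7 195.1] [ 46.9 193.6]
```

View pics/t6c.png

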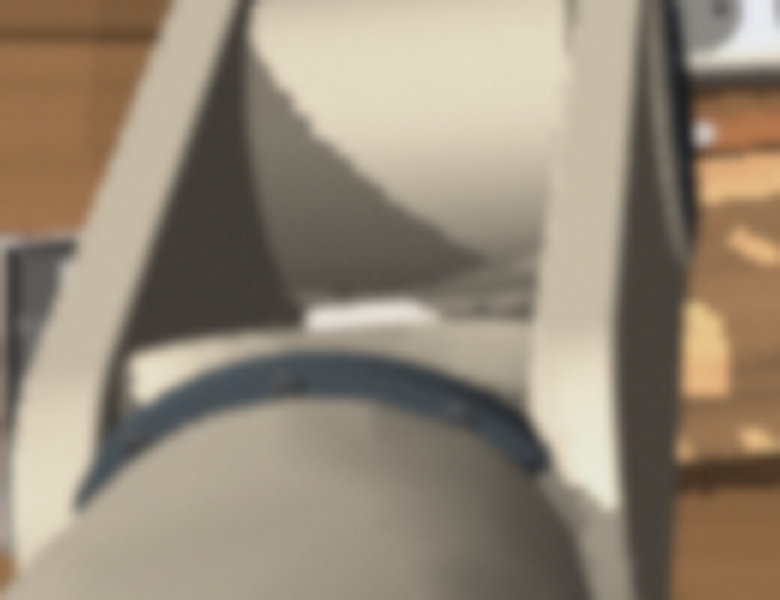

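The top view is hidden by the arm. The scene camera gives about 26 mm of overhang and the kinematics 25 mm, so I push 14 mm more, back off and go up.

Emit:
{"fn": "jog_arm", "kwargs": {"series": [{"hand": 5, "slide": [0.3, 0, 0], "rotation": [0, 0, 0]}, {"hand": 5, "slide": [0.7, 0, 0], "rotation": [0, 0, 0]}, {"hand": 5, "slide": [1.1, 0, 0], "rotation": [0, 0, 0]}, {"hand": 5, "slide": [1.4, 0, 0], "rotation": [0, 0, 0]}, {"hand": 5, "slide": [1.4, 0, 0], "rotation": [0, 0, 0]}, {"hand": 5, "slide": [0.4, 0, 0], "rotation": [0, 0, 0]}, {"hand": 5, "slide": [-1.5, 0, 0], "rotation": [0, 0, 0]}, {"hand": 5, "slide": [-3, 0, -2], "rotation": [0, 0, 0]}, {"hand": 5, "slide": [-6, 0, -4], "rotation": [0, 0, 0]}, {"hand": 5, "slide": [-9, 0, -6], "rotation": [0, 0, 0]}, {"hand": 5, "slide": [-12, 0, -9], "rotation": [0, 0, 0]}, {"hand": 5, "slide": [-15, 0, -12], "rotation": [0, 0, 0]}, {"hand": 5, "slide": [-18, 0, -14], "rotation": [0, 0, 0]}, {"hand": 5, "slide": [-21, 0, -14], "rotation": [0, 0, 0]}, {"hand": 5, "slide": [-24, 0, -14], "rotation": [0, 0, 0]}, {"hand": 5, "slide": [-27, 0, -14], "rotation": [0, 0, 0]}, {"hand": 5, "slide": [-30, 0, -14], "rotation": [0, 0, 0]}, {"hand": 5, "slide": [-30, 0, -14], "rotation": [0, 0, 0]}]}}

```text
t: 12.9
tcp_pos: [0.5653, -0.2489, 0.1895]
tool_rot: [0.668, 0.744, -0.0, 0.001]
contact_force: [0.7, 0.6, 0.6]
width: 0.582
grip_force: 0.0
```

```bash
python3 b.py s7
python3 - <<'E'
from h import *
p=shot('top','t7');t=cv2.imread('pics/t7.png')
cv2.imwrite('pics/t7c.png',cv2.resize(t[140:240,120:250],None,fx=6,fy=6,interpolation=cv2.INTER_CUBIC))
E
```

```text
12.95 [ 0.56487805 -0.24649517  0.18918439] [  -3.96908935 -259.92935084] [-0.06602762  0.73234461 -0.67242952]
blue strip centre [  1.8 201.5] x -42.2 43.7 y 197.7 205.5 slope deg -1.05 px [387 238   4  28  79]
```

View pics/t7c.png

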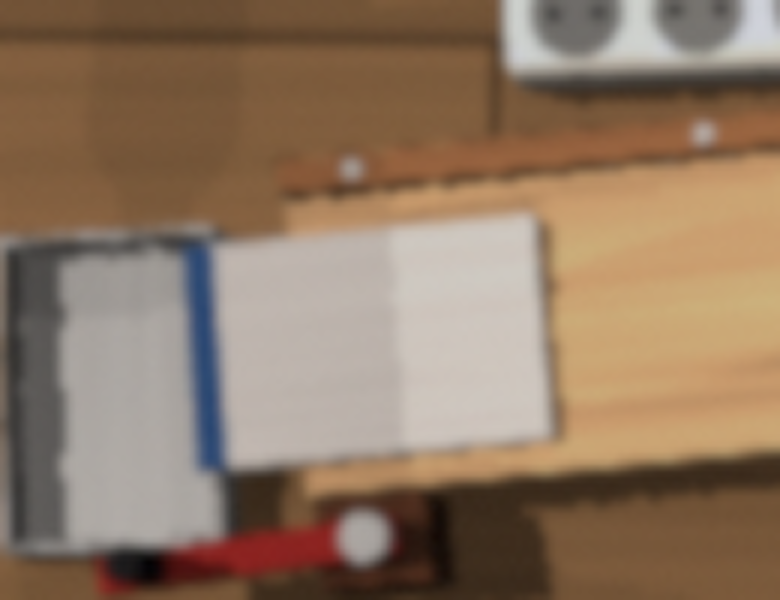

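The stop lies beside the path along +y, and the blank overhangs squarely. I measure the overhang.

Run:
```python
from h import *
p=env.get_image('top')
f=lambda c,z: toL(ray(p,[(c[0]+.5)/6-.5+120,(c[1]+.5)/6-.5+140],z)).round(1)
print('deck end',f((285,203),.05),f((308,497),.05))
print('blue',f((184,248),.056),f((203,468),.056),'rear',f((536,215),.056),f((556,437),.056))
print('stop',f((362,538),.066),f((98,578),.064))
print(env.sense()['contact_force'])
```

```text
deck end [ 58.3 169.7] [-60.5 169. ]
blue [ 42.8 209.5] [-45.6 207.9] rear [42.3 69.2] [-47.   68.5]
stop [-80.2 145.4] [-85.6 249.3]
[-0.80402384  0.85163884 -0.39507399]
```

```bash
python3 -c "
from cell import env
print(env.finish_job())"
```

```text
the job is handed in; nothing more can be done
None
```

The job is handed in: the stop was swung out first, to about 93°, and the blank then pushed until its blue edge overhangs the free end by about 39 mm, square to within 1°; the other things looked undisturbed in the last views.

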